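Reverse the mould bar in a tartlet press

TASK

Change the tartlet press from square to round tartlets: raise its lever fully, draw out the wooden mould bar, turn it end for end and slide it back in, right side up and fully home, with the round cup under the tamper. Then lower the lever fully so that the tamper sits down in the round cup, and leave the mug, jar, bowl and knife where they are.

Things in the scene. Friction and masses are not known exactly. Their poses are not given: they have to be found in the camera images.
- press: white bench press fixed to the worktop. Origin on the worktop straight below the tamper's axis; x points from the mouth into the press (the bar is drawn out towards -x), z up. Its bed is 15 mm above the worktop. The head covers x = -40 to +106, y = -30 to +30, z = 68 to 115 mm; a 46 mm wide tongue of the bed reaches out to x = -105 mm, beyond it the bar overhangs
- press_mouth (a point): middle of the guide channel's mouth, on the bed, at x = -40 mm, z = 15 mm of the press; axes as the press. The steel channel is 60 mm wide with walls 12 mm high and runs from here to the stop; outside, its walls flare outwards over 22 mm more
- press_stop (a point): foot of the stop at the channel's inner end (x = +36 mm of the press): the end face of the bar comes to rest against it; axes as the press
- tamper_face (a point): centre of the underside of the round steel tamper, 32 mm across, under the head at x = y = 0 of the press; 27 mm above the worktop with the lever down (in the cup, 2 mm off its floor), 51 mm with the lever fully up. It moves straight up and down with the lever, 22 mm per rad
- lever (a joint): lever on the press head: 0 rad fully down (arm level, pointing to the press's +x), 1.1 rad fully up. It stays where it is left; 2 to 3 N at the handle moves it. Its hinge axis runs along the press's y at x = 0, z = 90 mm of the press; the handle is 85 mm from that axis
- lever_grip (a point): middle of the free part of the lever's grey round handle: 14 mm across, 60 mm long, parallel to the press's y, at y = -70 mm of the press, 85 mm from the hinge axis. With the lever down it is at x = +85, z = 90 mm of the press. It can be pinched from above across the press's x and rolls between the fingers as it swings
- bar_mid (a point): loose wooden mould bar, 180 mm long, 56 mm wide, 22 mm thick, about 170 g, with a cup 12 mm deep in its top near each end. This point is the bar's centre, half-way up. x points along the bar from the square cup to the round cup, z up out of the cups. It starts home against the stop, with the square cup under the tamper and the round cup outside
- bar_round (a point): centre line of the round cup (40 mm across), half-way up the bar: 55 mm from the bar's centre, 35 mm from that end of the bar. Home means that this point is on the tamper's axis (x = 0, y = 0, z = 26 mm of the press)
- bar_square (a point): centre line of the square cup (40 by 40 mm), half-way up the bar: 55 mm from the bar's centre, 35 mm from that end
- mug: blue ceramic mug, 80 mm across, 90 mm tall; origin at the centre of its underside
- jar: glass jar with a steel lid, 68 mm across, 95 mm tall; origin at the centre of its underside
- bowl: small white bowl, 110 mm across, 45 mm tall; origin at the centre of its underside
- knife: paring knife lying flat, black handle, 220 mm long; origin near the handle's front end, x towards the blade's tip
Mind the look-alikes: they are no part of the job. There is more than one size of the part that bears bar_mid; the job needs the middle-sized.

How it is judged (in metres and radians):
On the way, in this order (a step that is already met when the one before it is completed fails the run):
1. the lever is raised with the bar still in the press (value of joint lever above 0.85 rad and x of bar_square in the frame of press above -0.02 m), for 0.1 s.
2. the bar is drawn right out of the press (horizontal distance between bar_mid and press above 0.125 m), for 0.1 s.
3. the bar is home with the round cup under the raised tamper (x of bar_round in the frame of press between -0.005 and 0.005 m and y of bar_round in the frame of press between -0.005 and 0.005 m and z of bar_round in the frame of press between 0.022 and 0.03 m and angle between the x axis of bar_mid and the x axis of press, either way round below 0.08 rad and angle between bar_mid's own z axis and vertical below 0.08 rad and value of joint lever above 0.85 rad), for 0.1 s.
At the end, for the whole second after the job is handed in: the bar lies flat, right side up and at rest in the press, aligned within 0.08 rad, with the round cup within 5 mm of the tamper's axis in x and in y and its half-height 22 to 30 mm above the worktop; the lever is down (under 0.12 rad) (x of bar_round in the frame of press between -0.005 and 0.005 m and y of bar_round in the frame of press between -0.005 and 0.005 m and z of bar_round in the frame of press between 0.022 and 0.03 m and angle between the x axis of bar_mid and the x axis of press, either way round below 0.08 rad and angle between bar_mid's own z axis and vertical below 0.08 rad and value of joint lever below 0.12 rad and linear speed of bar below 0.01 m/s); the robot touches nothing.
It fails at once if the mug, jar, bowl or knife is moved by more than 30 mm (distance of any of mug, jar, bowl, knife from where it was at the start of the episode above 0.03 m).
It also fails if it takes over 72 s, if anything falls off the work surface, if the arm or the gripper's body presses on something with over 40 N, if the wrist force passes 120 N, or if a joint passes its speed limit or range.

ROBOT

A 6-joint arm with a two-finger parallel gripper is mounted at the origin on the work surface. World frame = base frame: x ahead of the robot, y to its left, z up, the work surface at z = 0. Lengths are in mm, angles in rad, forces in N, time in s.
With the tool pointing down it reaches from about 350 to 875 mm from the base axis. Payload 4.2 kg.
Tool frame: the origin (TCP) lies at the very end of the fingers, on their centre line; the grasp point (between the pads) lies 19 mm behind it; z points along the fingers, y is the line along which they close (so a half turn about z gives the same grasp; the last joint's range is limited). The gripper opens to 85 mm and grips with 20 to 120 N. Pads are 22 mm wide; open, the fingers measure 114 mm over their backs; the gripper's body (76 mm by 85 mm) begins 54 mm behind the grasp point. The pads swing forward as they close: fully open they stand 13 mm farther back than shut.
Start: joints at [-1.023, 0.385, 0.008, 0, -1.194, -0.259], TCP at [178.017, -599.09, 231.312] pointing down, gripper open.
Joint ranges: [-3.14, 3.14], [-1.21, 2.06], [-1.07, 1.41], [-3.16, 2.05], [-2.99, -0.16], [-3.1, 3.1]. Speed limits (rad/s): [2.79, 2.79, 3.14, 3.14, 3.14, 3.14].

INTERFACE

Orientations are given as a unit quaternion [x, y, z, w].
In Python, from bench import arm, optics gives the robot as it stands. The module is installed in compiled form; this text tells all that it offers.
- The arm moves only by the tool step_arm, never from a script. Its argument "motion" is a list of rows, each an object with "dr": the turn, a rotation vector about the tool's x, y, z in units of 8 degrees (1.0 is 8 degrees), a list of three; "slide": the shift along the tool's x, y, z in mm, a list of three; "jaw": the finger opening in mm, from 0 to 85.4. A call has exactly 8 rows; each row is the pose to reach, as a shift and turn from the pose commanded when the call began, along the tool's axes at that moment; what a row does not reach only later rows make up. A row lasts 1/8 s, in which the tool goes at most 62.5 mm and 10.7 degrees, less where a joint would pass 70% of its speed; a pose out of reach is approached as far as the arm can. A call with a gripper value outside its range is refused whole. The fingers move at their own pace and stop on an object; the grip force is fixed at half the most. Time passes only in rows, so rows that repeat a pose let the fingers close, or fill a call up. It gives the time, the measured TCP pose, the force, the opening and the grip force at its end, in the units of the state.
- arm.read_state(): the state, without advancing time (a new reading comes with each control period).
- optics.get_image(name): name is "scene" or "top" or "wrist"; returns the picture (420x560x3 uint8, blue, green, red); there is no depth.
- optics.camera_info(name): a dict with "camera_matrix" (3x3 intrinsics, pixels), "k1" (the pictures are not rectified: a ray, as slopes to the right and down, at radius r is drawn at 1 + k1 r^2 times it, then the intrinsics apply), "view" (4x4, takes a point from world to camera coordinates); the wrist camera has in their place "T_tool_cam" (4x4, takes a point from camera to tool coordinates, whose origin is the TCP and whose axes are the flange's). Camera axes: x right, y up, looking along -z (the intrinsics and any distortion apply to the point x, -y, -z); pixel columns grow to the right and rows downward; lengths in mm; the calibration is good to about 2 mm. A picture is of the moment at which its call begins: read the wrist's pose just before it. camera_info takes no time and is no camera call.
- arm.job_done(): hands the job in; it is judged then, once.
The state is a dict: "clock": time; "joints": joint angles; "joint_vel": joint speeds; "joint_efforts": joint torques, N m; "position": TCP position; "ee_rot": TCP orientation; "contact_force": force on the tool from outside, world axes, zero at the start; "wrist_torque": the same for the moment, N m; "gripper_width": finger opening in mm; "grasp_force": force on a finger pad.
Only numpy, scipy, OpenCV 4.12 (cv2) and the standard library are available. Lean on these libraries where they do the work, as an engineer would, in place of code of your own. Each camera call takes 0.05 s, during which the arm holds its last target. There are 200 camera calls.

## Working session

There is one attempt and no reset: what is moved stays moved. The work goes in short steps, Python scripts to look and compute and a tool call to move; the robot and the scene stay as the last step left them, time stands still between calls to the robot, and variables do not carry over. Pictures are saved under pics/ and viewed, at most 13 in all, crops included, and the job is handed in when it is done.

Besides the shell and the picture viewer there is one more tool, called by a JSON object that holds its "fn" and its "kwargs", one argument or row to a line. step_arm: Moves the arm, as the interface text tells. Its arguments: {"type":"object","properties":{"motion":{"type":"array","items":{"type":"object","properties":{"dr":{"type":"array","items":{"type":"number"}},"slide":{"type":"array","items":{"type":"number"}},"jaw":{"type":"number"}}}}},"required":["motion"]}

```bash
mkdir -p pics; cat > h.py <<'E'
import numpy as np, cv2
from scipy.spatial.transform import Rotation as R
from bench import arm, optics
def ray(name,px,state=None):
    c=optics.camera_info(name);K=np.array(c["camera_matrix"],float)
    u=cv2.undistortPoints(np.array([[px]],float),K,np.zeros(5))[0,0]
    rd=np.hypot(*u);r=rd
    for _ in range(50): r=rd/(1+c["k1"]*r*r)
    u=u*(r/rd if rd>0 else 1)
    d=np.array([u[0],-u[1],-1.0])
    if name=="wrist":
        T=np.eye(4);T[:3,:3]=R.from_quat(state["ee_rot"]).as_matrix();T[:3,3]=state["position"]
        M=T@np.array(c["T_tool_cam"])
    else: M=np.linalg.inv(np.array(c["view"]))
    return M[:3,3],M[:3,:3]@d
def atz(name,px,z,state=None):
    o,d=ray(name,px,state);return o+d*(z-o[2])/d[2]
def proj(name,P,state=None):
    c=optics.camera_info(name);K=np.array(c["camera_matrix"],float)
    if name=="wrist":
        T=np.eye(4);T[:3,:3]=R.from_quat(state["ee_rot"]).as_matrix();T[:3,3]=state["position"]
        V=np.linalg.inv(T@np.array(c["T_tool_cam"]))
    else: V=np.array(c["view"])
    p=V[:3,:3]@np.array(P,float)+V[:3,3]
    s=np.array([p[0],-p[1]])/-p[2];s=s*(1+c["k1"]*(s@s))
    return K[:2,:2]@s+K[:2,2]
E
python3 - <<'E'
from h import *
for n in("scene","top"): cv2.imwrite(f"pics/{n}0.png",cv2.resize(optics.get_image(n),(784,588)))
print(arm.read_state())
print(optics.camera_info("wrist"))
for n in("scene","top"):
    V=np.linalg.inv(np.array(optics.camera_info(n)["view"]));print(V.round(2))
E
```

```text
{'clock': 0.1, 'joints': array([-1.02338967e+00,  3.85463147e-01,  6.76651790e-03, -3.97824116e-04,
       -1.19404780e+00, -2.58620007e-01]), 'joint_vel': array([ 0.00121578, -0.00190703,  0.00354699,  0.00197561,  0.00096046,
       -0.00023693]), 'joint_efforts': array([-6.25917091e-04, -3.93318844e+01,  1.88929600e+01,  4.19802010e+00,
       -2.58137210e-03,  4.06649487e-07]), 'position': array([ 177.85846817, -598.60587544,  230.34806055]), 'ee_rot': array([-1.43819428e-01,  9.89603451e-01,  9.68524560e-04, -2.11937165e-04]), 'contact_force': array([ 0.09087049,  0.12613775, -0.25589222]), 'wrist_torque': array([ 0.03830503, -0.01260409, -0.04409908]), 'grasp_force': 0.0, 'gripper_width': 85.57147276876744}
{'camera_matrix': array([[355.95625418,   0.        , 284.47743774],
       [  0.        , 355.95625418, 206.97932198],
       [  0.        ,   0.        ,   1.        ]]), 'k1': -0.030097960125749532, 'T_tool_cam': array([[-5.06381758e-04,  9.57787642e-01,  2.87476219e-01,
         7.28170181e+01],
       [ 9.99999510e-01,  7.29477117e-04, -6.68934143e-04,
         7.49429793e-01],
       [-8.50404178e-04,  2.87475739e-01, -9.57787542e-01,
        -1.41610554e+02],
       [ 0.00000000e+00,  0.00000000e+00,  0.00000000e+00,
         1.00000000e+00]])}
[[ 8.80000e-01 -3.00000e-01  3.80000e-01  1.10479e+03]
 [ 4.80000e-01  5.60000e-01 -6.70000e-01 -9.74020e+02]
 [-1.00000e-02  7.70000e-01  6.40000e-01  1.01113e+03]
 [ 0.00000e+00  0.00000e+00  0.00000e+00  1.00000e+00]]
[[-2.00000e-02  9.90000e-01 -1.00000e-01  4.17730e+02]
 [-1.00000e+00 -2.00000e-02  2.00000e-02 -5.00000e-02]
 [ 1.00000e-02  1.00000e-01  9.90000e-01  1.57409e+03]
 [ 0.00000e+00  0.00000e+00  0.00000e+00  1.00000e+00]]
```

View pics/scene0.png

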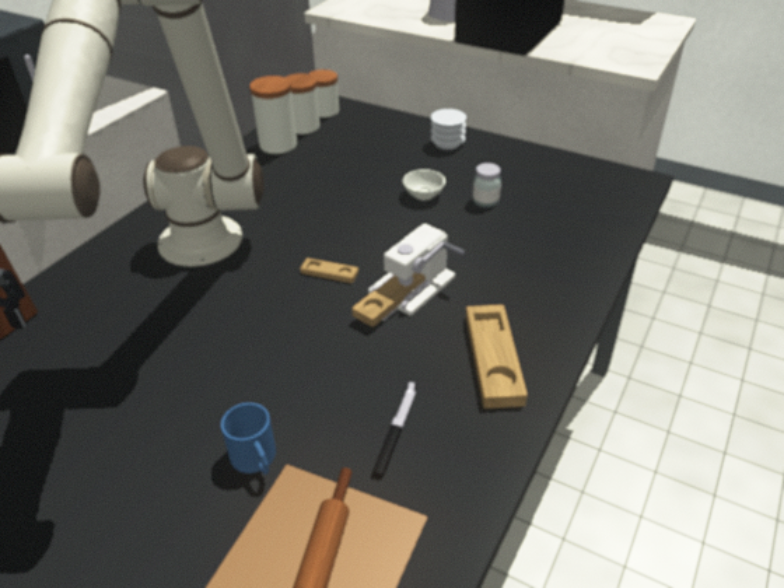

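View pics/top0.png

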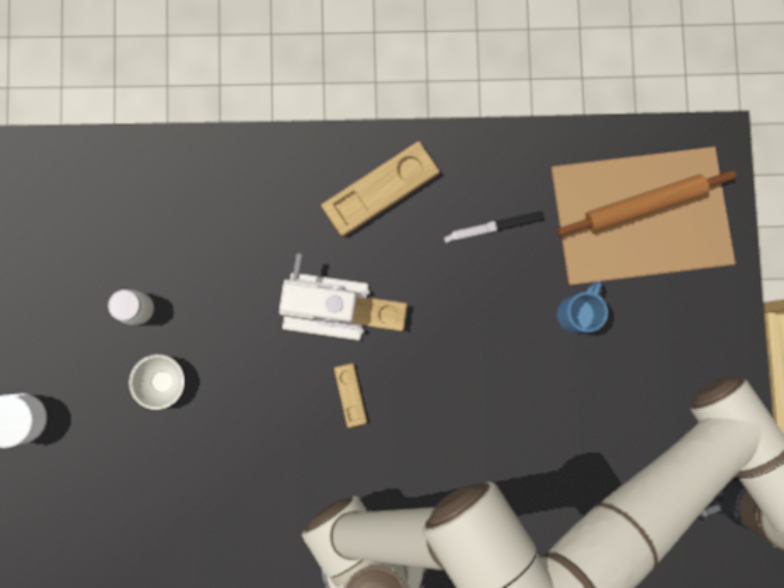

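The scene shows three bars (top picture): the large one (380,188), the small one (350,395) and the one in the press (385,315). By description I choose the press one, and check it in a close crop. The lever handle is at (297,265).

```bash
python3 - <<'E'
from h import *
im=optics.get_image("top");c=im[170:260,190:300];cv2.imwrite("pics/c1.png",cv2.resize(c,None,fx=6.5,fy=6.5,interpolation=cv2.INTER_CUBIC))
E
```

```text
(no output)
```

View pics/c1.png

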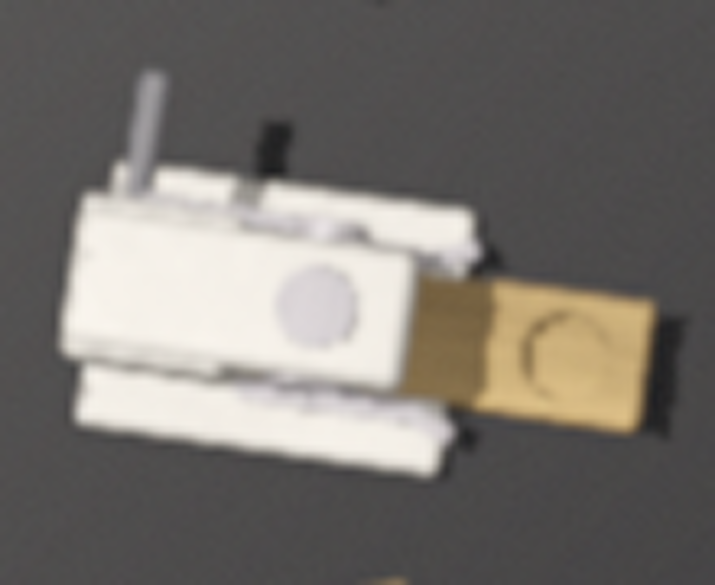

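The crop shows a bar in the press mouth with the round cup outside at (570,355). The bar's end corners are (655,300) and (638,432), the head-top corners (85,193), (62,355), (415,252) and (400,390), and the handle runs (153,72)–(137,190). This is the right bar.

```bash
python3 - <<'E'
from h import *
f=lambda p,z:atz("top",(p[0]/6.5+190-.42,p[1]/6.5+170-.42),z)
H=[f(p,115) for p in [(85,193),(62,355),(415,252),(400,390)]]
B=[f(p,37) for p in [(655,300),(638,432)]]
Hn=[f(p,97) for p in [(153,72),(137,190)]]
print(np.round(H,1),np.round(B,1),np.round(Hn,1))
xd=(H[0]+H[1]-H[2]-H[3])/2
print("head len",np.linalg.norm(xd),"w",np.linalg.norm(H[0]-H[1]),np.linalg.norm(H[2]-H[3]))
# fit press pose
mod=np.array([[106,-30,115],[106,30,115],[-40,-30,115],[-40,30,115],[-144,-28,37],[-144,28,37],[85,-100,97]],float)
px=np.array([(85,193),(62,355),(415,252),(400,390),(655,300),(638,432),(153,72)])/6.5+[190-.42,170-.42]
from scipy.optimize import least_squares
def res(v):
    c,s=np.cos(v[2]),np.sin(v[2])
    return np.concatenate([proj("top",[v[0]+c*m[0]-s*m[1],v[1]+s*m[0]+c*m[1],m[2]])-q for m,q in zip(mod,px)])
r=least_squares(res,[450,100,1.5]);print(r.x,r.fun.round(2))
E
```

```text
[[586.2 167.1 115. ]
 [516.7 177.7 115. ]
 [557.5  26.1 115. ]
 [498.3  33.7 115. ]] [[540.6 -80.5  37. ]
 [481.2 -71.2  37. ]] [[640.7 139.   97. ]
 [589.  146.6  97. ]]
head len 144.4342701715617 w 70.2256406841468 59.60221001455451
[533.33235108  68.19119892   1.41913855] [-0.46  2.56  0.05 -1.06  0.7   0.17  0.19  0.25 -0.71  0.49 -0.46 -0.9
  0.63 -1.53]
```

```bash
cat >> h.py <<'E'
P0=np.array([533.3,68.2]);YAW=1.419
def w(p,P=None,yaw=None):
    P=P0 if P is None else P;yaw=YAW if yaw is None else yaw
    c,s=np.cos(yaw),np.sin(yaw);return np.array([P[0]+c*p[0]-s*p[1],P[1]+s*p[0]+c*p[1],p[2]])
def plan(target,yawy_deg,note=""):
    "slide/dr from present pose to TCP target (world), tool down, tool y at yawy"
    s=arm.read_state();Rt=R.from_quat(s["ee_rot"])
    a=np.radians(yawy_deg);y=np.array([np.cos(a),np.sin(a),0]);z=np.array([0,0,-1.]);x=np.cross(y,z)
    Rd=R.from_matrix(np.column_stack([x,y,z]))
    print(note,"slide",Rt.inv().apply(np.array(target)-s["position"]).round(1),"dr",((Rt.inv()*Rd).as_rotvec(degrees=True)/8).round(3),"j",np.degrees(s["joints"]).round(0),"t",round(s["clock"],2),"at",s["position"].round(1))
E
python3 -c "
from h import *
g=w([85,-72,200]);print(g)
plan(g,np.degrees(YAW))"
```

```text
[617.32526905 141.33517732 200.        ]
 slide [-631.9  584.2   31.4] dr [ 0.011 -0.004  3.155] j [-59.  22.   0.  -0. -68. -15.] t 0.15 at [ 177.9 -598.7  230.5]
```

{"fn": "step_arm", "kwargs": {
  "motion": [
    {"dr": [0, 0, 0.4], "slide": [-42, 39, 0], "jaw": 50},
    {"dr": [0, 0, 0.8], "slide": [-84, 78, 0], "jaw": 50},
    {"dr": [0, 0, 1.2], "slide": [-126, 117, 0], "jaw": 50},
    {"dr": [0, 0, 1.6], "slide": [-168, 156, 0], "jaw": 50},
    {"dr": [0, 0, 2.0], "slide": [-210, 195, 0], "jaw": 50},
    {"dr": [0, 0, 2.4], "slide": [-252, 234, 0], "jaw": 50},
    {"dr": [0, 0, 2.8], "slide": [-294, 273, 0], "jaw": 50},
    {"dr": [0, 0, 3.16], "slide": [-336, 312, 0], "jaw": 50}
  ]
}}

```text
clock: 1.15
position: [411.8, -202.5, 231.4]
ee_rot: [0.077, 0.997, 0.0, 0.0]
contact_force: [0.3, -0.2, 0.2]
gripper_width: 49.9
grasp_force: 0.0
```

```bash
python3 -c "
from h import *
plan(w([85,-72,200]),np.degrees(YAW))"
```

```text
slide [-150.4  371.3   31.5] dr [ 0.     0.002 -0.016] j [ -6.   6. -22.  -0. -63. -93.] t 1.15 at [ 411.8 -202.5  231.4]
```

{"fn": "step_arm", "kwargs": {
  "motion": [
    {"dr": [0, 0, 0], "slide": [-25, 62, 0], "jaw": 50},
    {"dr": [0, 0, 0], "slide": [-50, 118, 0], "jaw": 50},
    {"dr": [0, 0, 0], "slide": [-75, 175, 0], "jaw": 50},
    {"dr": [0, 0, 0], "slide": [-100, 232, 0], "jaw": 50},
    {"dr": [0, 0, 0], "slide": [-125, 290, 0], "jaw": 50},
    {"dr": [0, 0, 0], "slide": [-140, 340, 0], "jaw": 50},
    {"dr": [0, 0, 0], "slide": [-150, 371, 0], "jaw": 50},
    {"dr": [0, 0, 0], "slide": [-150, 371, 0], "jaw": 50}
  ]
}}

```text
clock: 2.15
position: [616.2, 141.7, 229.9]
ee_rot: [0.075, 0.997, -0.0, -0.001]
contact_force: [-0.1, -1.4, -0.9]
gripper_width: 49.9
grasp_force: 0.0
```

```bash
python3 - <<'E'
from h import *
s=arm.read_state();im=optics.get_image("wrist")
for n,p in dict(hend=[85,-100,90],hin=[85,-40,90],hc1=[106,-30,115],hc2=[-40,-30,115],hc3=[106,30,115]).items():
    print(n,proj("wrist",w(p),s).round(0)); q=proj("wrist",w(p),s).astype(int)
    cv2.circle(im,tuple(int(v) for v in q),3,(0,0,255),1)
cv2.imwrite("pics/w1.png",cv2.resize(im,(784,588)))
plan(w([85,-72,200]),np.degrees(YAW))
E
```

```text
hend [283. 228.]
hin [283. 156.]
hc1 [312. 148.]
hc2 [110. 148.]
hc3 [314.  58.]
 slide [-1.6  1.2 30.2] dr [-0.007 -0.012  0.005] j [  27.   23.    1.   -0.  -69. -126.] t 2.2 at [615.6 140.4 230.2]
```

View pics/w1.png

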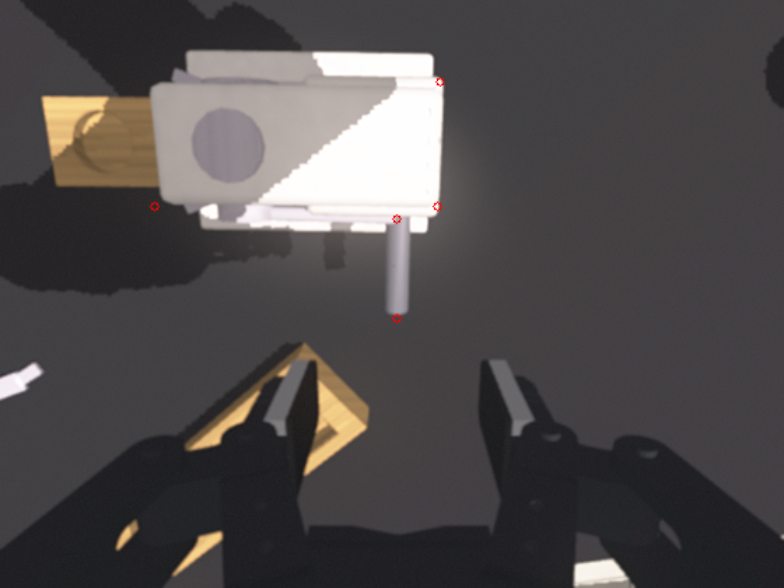

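The pose fit projects onto the press well: handle at (398,265), head corner at (440,208). Next I descend and pinch the handle.

{"fn": "step_arm", "kwargs": {
  "motion": [
    {"dr": [0, 0, 0], "slide": [-1, 1, 50], "jaw": 50},
    {"dr": [0, 0, 0], "slide": [-1, 1, 100], "jaw": 50},
    {"dr": [0, 0, 0], "slide": [-1, 1, 140], "jaw": 50},
    {"dr": [0, 0, 0], "slide": [-1, 1, 158], "jaw": 50},
    {"dr": [0, 0, 0], "slide": [-1, 1, 158], "jaw": 8},
    {"dr": [0, 0, 0], "slide": [-1, 1, 158], "jaw": 8},
    {"dr": [0, 0, 0], "slide": [-1, 1, 158], "jaw": 8},
    {"dr": [0, 0, 0], "slide": [-1, 1, 158], "jaw": 8}
  ]
}}

```text
clock: 3.2
position: [618.1, 140.3, 75.0]
ee_rot: [0.076, 0.997, 0.0, 0.002]
contact_force: [1.7, -3.7, 2.2]
gripper_width: 12.1
grasp_force: 58.6
```

{"fn": "step_arm", "kwargs": {
  "motion": [
    {"dr": [0, 0, 0], "slide": [0, -1, -11], "jaw": 8},
    {"dr": [0, 0, 0], "slide": [0, -3, -23], "jaw": 8},
    {"dr": [0, 0, 0], "slide": [0, -7, -33.5], "jaw": 8},
    {"dr": [0, 0, 0], "slide": [0, -12, -44], "jaw": 8},
    {"dr": [0, 0, 0], "slide": [0, -18.5, -53], "jaw": 8},
    {"dr": [0, 0, 0], "slide": [0, -26.5, -61.5], "jaw": 8},
    {"dr": [0, 0, 0], "slide": [0, -35, -69], "jaw": 8},
    {"dr": [0, 0, 0], "slide": [0, -45, -75], "jaw": 8}
  ]
}}

```text
clock: 4.2
position: [610.8, 97.2, 149.5]
ee_rot: [0.076, 0.997, 0.002, 0.001]
contact_force: [3.6, 6.0, 0.5]
gripper_width: 12.1
grasp_force: 59.2
```

```bash
python3 - <<'E'
from h import *
s=arm.read_state();print({k:np.round(s[k],2) for k in("clock","position","contact_force","gripper_width","grasp_force")})
print(w([85*np.cos(1.08),-72,90-19+85*np.sin(1.08)]))
E
```

```text
{'clock': np.float64(4.2), 'position': array([610.78,  97.21, 149.5 ]), 'contact_force': array([3.64, 6.04, 0.47]), 'gripper_width': np.float64(12.07), 'grasp_force': np.float64(59.19)}
[610.53014998  96.91481793 145.96641359]
```

{"fn": "step_arm", "kwargs": {
  "motion": [
    {"dr": [0, 0, 0], "slide": [0, 0, 0], "jaw": 40},
    {"dr": [0, 0, 0], "slide": [0, 0, 0], "jaw": 40},
    {"dr": [0, 0, 0], "slide": [0, 0, -45], "jaw": 40},
    {"dr": [0, 0, 0], "slide": [0, 0, -80], "jaw": 60},
    {"dr": [0, 0, -1.3], "slide": [20, -40, -80], "jaw": 85},
    {"dr": [0, 0, -2.6], "slide": [38, -80, -80], "jaw": 85},
    {"dr": [0, 0, -3.9], "slide": [56, -120, -80], "jaw": 85},
    {"dr": [0, 0, -5.2], "slide": [72, -161, -80], "jaw": 85}
  ]
}}

```text
clock: 5.2
position: [512.9, -53.4, 228.3]
ee_rot: [-0.286, 0.958, -0.0, -0.001]
contact_force: [0.4, -1.1, 0.1]
gripper_width: 84.9
grasp_force: 0.0
```

{"fn": "step_arm", "kwargs": {
  "motion": [
    {"dr": [0, 0, -1.3], "slide": [0, 0, 0], "jaw": 85},
    {"dr": [0, 0, -2.6], "slide": [0, 0, 0], "jaw": 85},
    {"dr": [0, 0, -3.9], "slide": [0, 0, 0], "jaw": 85},
    {"dr": [0, 0, -5.2], "slide": [0, 0, 0], "jaw": 85},
    {"dr": [0, 0, -6.05], "slide": [0, 0, 0], "jaw": 85},
    {"dr": [0, 0, -6.05], "slide": [0, 0, 0], "jaw": 85},
    {"dr": [0, 0, -6.05], "slide": [0, 0, 0], "jaw": 85},
    {"dr": [0, 0, -6.05], "slide": [0, 0, 0], "jaw": 85}
  ]
}}

```text
clock: 6.2
position: [514.4, -52.2, 228.3]
ee_rot: [-0.651, 0.759, 0.0, -0.0]
contact_force: [0.0, 0.6, 0.9]
gripper_width: 85.1
grasp_force: 0.0
```

```bash
python3 - <<'E'
from h import *
s=arm.read_state();im=optics.get_image("wrist")
for p in [[-144,-28,37],[-144,28,37],[-110,0,37],[-40,-30,115],[-40,30,115]]:
    q=proj("wrist",w(p),s).astype(int);print(p,q*1.4)
    cv2.circle(im,tuple(int(v) for v in q),3,(0,0,255),1)
cv2.imwrite("pics/w2.png",cv2.resize(im,(784,588)))
plan(w([-122,0,7]),np.degrees(YAW)+90)
E
```

```text
[-144, -28, 37] [354.2 218.4]
[-144, 28, 37] [438.2 217. ]
[-110, 0, 37] [396.2 267.4]
[-40, -30, 115] [345.8 417.2]
[-40, 30, 115] [448.  417.2]
 slide [  0.   -0.5 221.3] dr [ 0.002 -0.001 -0.009] j [ 12.  12. -15.   0. -64. -21.] t 6.25 at [514.4 -52.3 228.3]
```

View pics/w2.png

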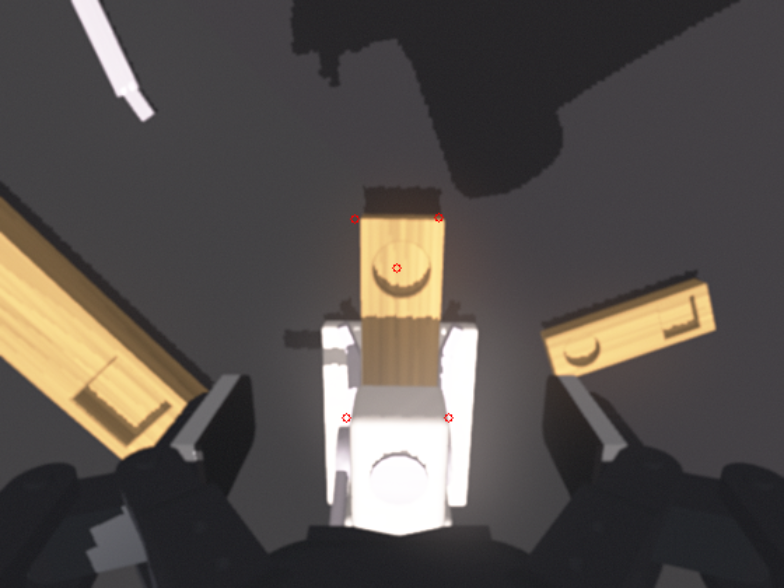

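The bar's outer end shows corners at (360,214) and (445,214), cup centre (402,268). That is about 4 mm off the prediction, so I re-measure.

```bash
python3 - <<'E'
from h import *
s=arm.read_state()
def toP(W):
    d=W[:2]-P0;c,q=np.cos(YAW),np.sin(YAW);return np.round([c*d[0]+q*d[1],-q*d[0]+c*d[1]],1)
for n,p,z in [("endL",(360,214),37),("endR",(445,214),37),("L",(361,385),37),("R",(440,385),37),("cup",(402,268),37),("cap",(399,478),117),("bedL",(325,323),15),("bedR",(477,324),15)]:
    W=atz("wrist",np.array(p)/1.4,z,s);print(n,W.round(1),toP(W))
E
```

```text
endL [535.7 -80.8  37. ] [-147.   -24.9]
endR [479.6 -72.2  37. ] [-146.9   31.8]
L [557.1  43.9  37. ] [-20.4 -27.2]
R [499.2  52.9  37. ] [-20.3  31.4]
cup [513.6 -39.8  37. ] [-109.7    3.1]
cap [532.6  68.3 117. ] [-0.   0.7]
bedL [578.5  -0.6  15. ] [-61.2 -55.1]
bedR [464.5  17.9  15. ] [-60.1  60.4]
```

```bash
sed -i 's/^P0=.*/P0=np.array([532.4,67.3]);YAW=1.402/' h.py; python3 - <<'E'
from h import *
plan(w([-122,0,7]),np.degrees(YAW)+90)
E
```

```text
slide [  1.1   2.3 221.3] dr [ 0.002 -0.001  0.113] j [ 12.  12. -15.   0. -64. -21.] t 6.25 at [514.4 -52.3 228.3]
```

{"fn": "step_arm", "kwargs": {
  "motion": [
    {"dr": [0, 0, 0.11], "slide": [1, 2.5, 60], "jaw": 85},
    {"dr": [0, 0, 0.11], "slide": [1, 2.5, 120], "jaw": 85},
    {"dr": [0, 0, 0.11], "slide": [1, 2.5, 175], "jaw": 85},
    {"dr": [0, 0, 0.11], "slide": [1, 2.5, 210], "jaw": 85},
    {"dr": [0, 0, 0.11], "slide": [1, 2.5, 220], "jaw": 85},
    {"dr": [0, 0, 0.11], "slide": [1, 2.5, 220], "jaw": 50},
    {"dr": [0, 0, 0.11], "slide": [1, 2.5, 220], "jaw": 50},
    {"dr": [0, 0, 0.11], "slide": [1, 2.5, 220], "jaw": 50}
  ]
}}

```text
clock: 7.25
position: [513.3, -52.6, 10.1]
ee_rot: [-0.645, 0.764, -0.001, 0.002]
contact_force: [-0.1, 0.5, 3.2]
gripper_width: 55.3
grasp_force: 63.7
```

{"fn": "step_arm", "kwargs": {
  "motion": [
    {"dr": [0, 0, 0], "slide": [0, 0, 0], "jaw": 50},
    {"dr": [0, 0, 0], "slide": [8, 0, -0.5], "jaw": 50},
    {"dr": [0, 0, 0], "slide": [18, 0, -0.5], "jaw": 50},
    {"dr": [0, 0, 0], "slide": [28, 0, -0.5], "jaw": 50},
    {"dr": [0, 0, 0], "slide": [38, 0, -0.5], "jaw": 50},
    {"dr": [0, 0, 0], "slide": [48, 0, -0.5], "jaw": 50},
    {"dr": [0, 0, 0], "slide": [55, 0, -0.5], "jaw": 50},
    {"dr": [0, 0, 0], "slide": [55, 0, -0.5], "jaw": 50}
  ]
}}

```text
clock: 8.25
position: [503.5, -108.1, 9.5]
ee_rot: [-0.645, 0.764, -0.001, 0.001]
contact_force: [1.7, -1.6, 5.1]
gripper_width: 54.9
grasp_force: 64.0
```

{"fn": "step_arm", "kwargs": {
  "motion": [
    {"dr": [0, 0, 0], "slide": [-7, 0, 0], "jaw": 50},
    {"dr": [0, 0, 0], "slide": [-13, 0, 0], "jaw": 50},
    {"dr": [0, 0, 0], "slide": [-13, 0, 0.5], "jaw": 80},
    {"dr": [0, 0, 0], "slide": [-13, 0, 0.5], "jaw": 80},
    {"dr": [0, 0, 0], "slide": [-13, 0, 0], "jaw": 80},
    {"dr": [0, 0, 0], "slide": [-45, 0, 0], "jaw": 80},
    {"dr": [0, 0, 0], "slide": [-79, 0, 0], "jaw": 80},
    {"dr": [0, 0, 0], "slide": [-79, 0, 0], "jaw": 80}
  ]
}}

```text
clock: 9.25
position: [516.4, -27.7, 8.7]
ee_rot: [-0.647, 0.763, -0.0, 0.0]
contact_force: [-0.0, 0.0, 0.3]
gripper_width: 80.1
grasp_force: 0.0
```

{"fn": "step_arm", "kwargs": {
  "motion": [
    {"dr": [0, 0, 0], "slide": [0, 0, 0], "jaw": 50},
    {"dr": [0, 0, 0], "slide": [0, 0, 0], "jaw": 50},
    {"dr": [0, 0, 0], "slide": [0, 0, 0], "jaw": 50},
    {"dr": [0, 0, 0], "slide": [0, 0, -3], "jaw": 50},
    {"dr": [0, 0, 0], "slide": [10, 0, -6], "jaw": 50},
    {"dr": [0, 0, 0], "slide": [22, 0, -8], "jaw": 50},
    {"dr": [0, 0, 0], "slide": [40, 0, -8], "jaw": 50},
    {"dr": [0, 0, 0], "slide": [60, 0, -8], "jaw": 50}
  ]
}}

```text
clock: 10.25
position: [505.4, -89.7, 16.8]
ee_rot: [-0.645, 0.764, 0.0, -0.0]
contact_force: [0.4, -0.8, -1.5]
gripper_width: 55.0
grasp_force: 63.4
```

```bash
python3 - <<'E'
from h import *
plan(w([-98,0,7]),np.degrees(YAW)+90)
im=optics.get_image("wrist");cv2.imwrite("pics/w3.png",im)
E
```

```text
slide [-61.4  -0.3   9.8] dr [ 0.002 -0.     0.005] j [  8.  27. -30.  -0. -34. -18.] t 10.25 at [505.4 -89.7  16.8]
```

View pics/w3.png

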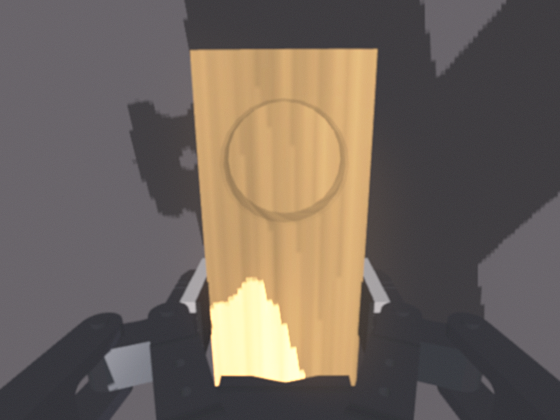

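```bash
python3 - <<'E'
from h import *
s=arm.read_state();Rt=R.from_quat(s["ee_rot"])
for n,p in [("end",(285,50)),("cup",(285,160))]:
    print(n,Rt.inv().apply(atz("wrist",p,45,s)-s["position"]).round(1))
E
```

```text
end [ 86.7   0.1 -28.4]
cup [ 54.    0.1 -28.4]
```

{"fn": "step_arm", "kwargs": {
  "motion": [
    {"dr": [0, 0, 0], "slide": [35, 0, -15], "jaw": 50},
    {"dr": [0, 0, -1.3], "slide": [60, 0, -50], "jaw": 50},
    {"dr": [0, 0, -2.6], "slide": [60, 0, -60], "jaw": 50},
    {"dr": [0, 0, -3.9], "slide": [60, 0, -60], "jaw": 50},
    {"dr": [0, 0, -5.2], "slide": [60, 0, -60], "jaw": 50},
    {"dr": [0, 0, -6.5], "slide": [60, 0, -60], "jaw": 50},
    {"dr": [0, 0, -7.8], "slide": [60, 0, -60], "jaw": 50},
    {"dr": [0, 0, -9.1], "slide": [60, 0, -60], "jaw": 50}
  ]
}}

```text
clock: 11.3
position: [495.2, -148.2, 76.6]
ee_rot: [0.973, -0.229, -0.0, 0.0]
contact_force: [-0.3, 0.2, -1.2]
gripper_width: 55.0
grasp_force: 63.8
```

{"fn": "step_arm", "kwargs": {
  "motion": [
    {"dr": [0, 0, -1.3], "slide": [0, 0, 0], "jaw": 50},
    {"dr": [0, 0, -2.6], "slide": [0, 0, 0], "jaw": 50},
    {"dr": [0, 0, -3.9], "slide": [0, 0, 0], "jaw": 50},
    {"dr": [0, 0, -5.2], "slide": [0, 0, 0], "jaw": 50},
    {"dr": [0, 0, -6.5], "slide": [0, 0, 0], "jaw": 50},
    {"dr": [0, 0, -7.8], "slide": [0, 0, 0], "jaw": 50},
    {"dr": [0, 0, -9.1], "slide": [0, 0, 0], "jaw": 50},
    {"dr": [0, 0, -10.4], "slide": [0, 0, 0], "jaw": 50}
  ]
}}

```text
clock: 12.3
position: [495.2, -148.2, 76.6]
ee_rot: [0.88, 0.475, -0.0, -0.0]
contact_force: [0.0, 0.6, -2.1]
gripper_width: 55.1
grasp_force: 63.8
```

```bash
python3 - <<'E'
from h import *
plan(w([-190,0,50]),np.degrees(YAW)-90)
E
```

```text
slide [ 26.5 -11.1  26.6] dr [-5.000e-03  1.000e-03 -2.957e+00] j [  1.  22. -26.  -0. -42. 145.] t 12.3 at [ 495.2 -148.2   76.6]
```

{"fn": "step_arm", "kwargs": {
  "motion": [
    {"dr": [0, 0, -1.3], "slide": [0, 0, 0], "jaw": 50},
    {"dr": [0, 0, -2.6], "slide": [0, 0, 0], "jaw": 50},
    {"dr": [0, 0, -2.96], "slide": [13, -5, 10], "jaw": 50},
    {"dr": [0, 0, -2.96], "slide": [26.5, -11, 26], "jaw": 50},
    {"dr": [0, 0, -2.96], "slide": [26.5, -11, 26], "jaw": 50},
    {"dr": [0, 0, -2.96], "slide": [26.5, -11, 26], "jaw": 50},
    {"dr": [0, 0, -2.96], "slide": [26.5, -11, 26], "jaw": 50},
    {"dr": [0, 0, -2.96], "slide": [26.5, -11, 26], "jaw": 50}
  ]
}}

```text
clock: 13.3
position: [501.6, -119.6, 51.2]
ee_rot: [0.766, 0.643, 0.0, 0.0]
contact_force: [-0.2, 0.2, -0.8]
gripper_width: 55.0
grasp_force: 63.8
```

```bash
python3 - <<'E'
from h import *
s=arm.read_state();im=optics.get_image("wrist");cv2.imwrite("pics/w4.png",im)
plan(w([-190,0,20]),np.degrees(YAW)-90)
E
```

```text
slide [-0.6 -1.  31.1] dr [ 0.005 -0.001 -0.037] j [  5.  24. -28.   0. -39. 165.] t 13.35 at [ 501.5 -119.6   51.1]
```

View pics/w4.png

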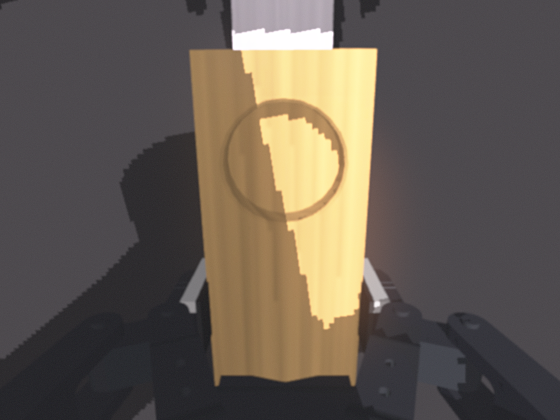

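Bar hangs straight with the round cup facing the press. The tongue's centre is at column 282 against 284 for the bar, about 1 mm off. I lower and insert.

{"fn": "step_arm", "kwargs": {
  "motion": [
    {"dr": [0, 0, -0.04], "slide": [0, -1, 15], "jaw": 50},
    {"dr": [0, 0, -0.04], "slide": [0, -1, 30], "jaw": 50},
    {"dr": [0, 0, -0.04], "slide": [0, -1, 41], "jaw": 50},
    {"dr": [0, 0, -0.04], "slide": [10, -1, 41], "jaw": 50},
    {"dr": [0, 0, -0.04], "slide": [20, -1, 41], "jaw": 50},
    {"dr": [0, 0, -0.04], "slide": [30, -1, 41], "jaw": 50},
    {"dr": [0, 0, -0.04], "slide": [38, -1, 41], "jaw": 50},
    {"dr": [0, 0, -0.04], "slide": [45, -1, 41], "jaw": 50}
  ]
}}

```text
clock: 14.35
position: [508.3, -74.1, 10.0]
ee_rot: [0.764, 0.646, 0.0, 0.0]
contact_force: [0.3, -0.2, -2.2]
gripper_width: 54.7
grasp_force: 63.9
```

{"fn": "step_arm", "kwargs": {
  "motion": [
    {"dr": [0, 0, 0], "slide": [7, 0, 0], "jaw": 50},
    {"dr": [0, 0, 0], "slide": [14, 0, 0], "jaw": 50},
    {"dr": [0, 0, 0], "slide": [21, 0, 0], "jaw": 50},
    {"dr": [0, 0, 0], "slide": [28, 0, 0], "jaw": 50},
    {"dr": [0, 0, 0], "slide": [35, 0, 0], "jaw": 50},
    {"dr": [0, 0, 0], "slide": [42, 0, 0], "jaw": 50},
    {"dr": [0, 0, 0], "slide": [46, 0, 0], "jaw": 50},
    {"dr": [0, 0, 0], "slide": [46, 0, 1], "jaw": 50}
  ]
}}

```text
clock: 15.35
position: [516.0, -29.1, 8.9]
ee_rot: [0.764, 0.646, 0.0, 0.0]
contact_force: [-2.3, 4.1, 9.3]
gripper_width: 55.1
grasp_force: 65.2
```

```bash
python3 - <<'E'
from h import *
plan(w([-98,0,9]),np.degrees(YAW)-90)
im=optics.get_image("wrist");cv2.imwrite("pics/w5.png",im)
E
```

```text
slide [-0.2 -0.1 -0.1] dr [ 0.002 -0.001  0.011] j [ 15.  28. -29.   0. -33. 156.] t 15.35 at [516.  -29.1   8.9]
```

View pics/w5.png

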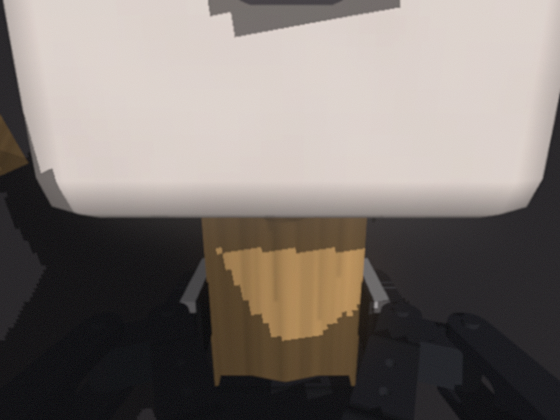

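{"fn": "step_arm", "kwargs": {
  "motion": [
    {"dr": [0, 0, 0], "slide": [0, 0, 0], "jaw": 80},
    {"dr": [0, 0, 0], "slide": [0, 0, 0], "jaw": 80},
    {"dr": [0, 0, 0], "slide": [-30, 0, 0], "jaw": 80},
    {"dr": [0, 0, 0], "slide": [-64, 0, 0], "jaw": 80},
    {"dr": [0, 0, 0], "slide": [-64, 0, 0], "jaw": 80},
    {"dr": [0, 0, 0], "slide": [-64, 0, 0], "jaw": 50},
    {"dr": [0, 0, 0], "slide": [-64, 0, 0], "jaw": 50},
    {"dr": [0, 0, 0], "slide": [-64, 0, 0], "jaw": 50}
  ]
}}

```text
clock: 16.4
position: [505.5, -92.2, 9.1]
ee_rot: [0.764, 0.646, 0.0, 0.0]
contact_force: [0.2, 0.0, 3.2]
gripper_width: 54.8
grasp_force: 67.5
```

{"fn": "step_arm", "kwargs": {
  "motion": [
    {"dr": [0, 0, 0], "slide": [0, 0, 0], "jaw": 50},
    {"dr": [0, 0, 0], "slide": [7, 0, -0.5], "jaw": 50},
    {"dr": [0, 0, 0], "slide": [14, 0, -0.5], "jaw": 50},
    {"dr": [0, 0, 0], "slide": [21, 0, -0.5], "jaw": 50},
    {"dr": [0, 0, 0], "slide": [28, 0, -0.5], "jaw": 50},
    {"dr": [0, 0, 0], "slide": [35, 0, -0.5], "jaw": 50},
    {"dr": [0, 0, 0], "slide": [40, 0, -0.5], "jaw": 50},
    {"dr": [0, 0, 0], "slide": [40, 0, -0.5], "jaw": 50}
  ]
}}

```text
clock: 17.4
position: [512.1, -52.3, 9.4]
ee_rot: [0.764, 0.646, 0.0, -0.0]
contact_force: [-1.2, 1.4, 3.4]
gripper_width: 54.9
grasp_force: 67.4
```

{"fn": "step_arm", "kwargs": {
  "motion": [
    {"dr": [0, 0, 0], "slide": [1.5, 0, 0], "jaw": 50},
    {"dr": [0, 0, 0], "slide": [3, 0, 0], "jaw": 50},
    {"dr": [0, 0, 0], "slide": [4.5, 0, 0], "jaw": 50},
    {"dr": [0, 0, 0], "slide": [5, 0, 0], "jaw": 50},
    {"dr": [0, 0, 0], "slide": [5.5, 0, 0], "jaw": 50},
    {"dr": [0, 0, 0], "slide": [6, 0, 0], "jaw": 50},
    {"dr": [0, 0, 0], "slide": [6, 0, 0], "jaw": 50},
    {"dr": [0, 0, 0], "slide": [6, 0, 0], "jaw": 50}
  ]
}}

```text
clock: 18.4
position: [512.9, -47.3, 9.4]
ee_rot: [0.764, 0.645, 0.0, 0.0]
contact_force: [-0.7, -3.2, 4.6]
gripper_width: 54.7
grasp_force: 67.6
```

{"fn": "step_arm", "kwargs": {
  "motion": [
    {"dr": [0, 0, 0], "slide": [0.5, 0, 0], "jaw": 50},
    {"dr": [0, 0, 0], "slide": [1, 0, 0], "jaw": 50},
    {"dr": [0, 0, 0], "slide": [1.5, 0, 0], "jaw": 50},
    {"dr": [0, 0, 0], "slide": [2, 0, 0], "jaw": 50},
    {"dr": [0, 0, 0], "slide": [2.5, 0, 0], "jaw": 50},
    {"dr": [0, 0, 0], "slide": [3, 0, 0], "jaw": 50},
    {"dr": [0, 0, 0], "slide": [3, 0, 0], "jaw": 50},
    {"dr": [0, 0, 0], "slide": [3, 0, 0], "jaw": 50}
  ]
}}

```text
clock: 19.4
position: [513.0, -45.6, 9.4]
ee_rot: [0.764, 0.645, -0.001, 0.0]
contact_force: [-0.4, -9.8, 5.3]
gripper_width: 55.0
grasp_force: 67.8
```

{"fn": "step_arm", "kwargs": {
  "motion": [
    {"dr": [0, 0, 0], "slide": [1.5, 0, 0], "jaw": 50},
    {"dr": [0, 0, 0], "slide": [3, 0, 0], "jaw": 50},
    {"dr": [0, 0, 0], "slide": [3, 0, 0], "jaw": 50},
    {"dr": [0, 0, 0], "slide": [0, 0, 0], "jaw": 75},
    {"dr": [0, 0, 0], "slide": [0, 0, 0], "jaw": 75},
    {"dr": [0, 0, 0], "slide": [0, 0, -50], "jaw": 75},
    {"dr": [0, 0, 0], "slide": [0, 0, -110], "jaw": 60},
    {"dr": [0, 0, 0], "slide": [0, 0, -170], "jaw": 50}
  ]
}}

```text
clock: 20.4
position: [513.1, -43.2, 180.7]
ee_rot: [0.763, 0.646, -0.0, -0.0]
contact_force: [0.2, 1.4, -1.7]
gripper_width: 50.1
grasp_force: 0.0
```

{"fn": "step_arm", "kwargs": {
  "motion": [
    {"dr": [0, 0, 0], "slide": [0, 0, -55], "jaw": 50},
    {"dr": [0, 0, 1.3], "slide": [20, -20, -55], "jaw": 50},
    {"dr": [0, 0, 2.6], "slide": [60, -40, -55], "jaw": 50},
    {"dr": [0, 0, 3.9], "slide": [100, -60, -55], "jaw": 50},
    {"dr": [0, 0, 5.2], "slide": [130, -72, -55], "jaw": 50},
    {"dr": [0, 0, 6.5], "slide": [150, -72, -55], "jaw": 50},
    {"dr": [0, 0, 7.8], "slide": [157, -72, -55], "jaw": 50},
    {"dr": [0, 0, 9.1], "slide": [157, -72, -55], "jaw": 50}
  ]
}}

```text
clock: 21.4
position: [468.2, 124.3, 233.8]
ee_rot: [0.998, 0.064, -0.0, -0.0]
contact_force: [-0.5, 0.3, -0.4]
gripper_width: 50.0
grasp_force: 0.0
```

```bash
python3 - <<'E'
from h import *
plan(w([85*np.cos(1.07),-72,230]),np.degrees(YAW)-180)
im=optics.get_image("top");c=im[170:260,190:300];cv2.imwrite("pics/c2.png",cv2.resize(c,None,fx=6.5,fy=6.5,interpolation=cv2.INTER_CUBIC))
E
```

```text
slide [137.1  46.9   3.7] dr [-0.005  0.005  2.132] j [ 34.   8. -18.  -0. -64.  63.] t 21.4 at [468.2 124.3 233.8]
```

View pics/c2.png

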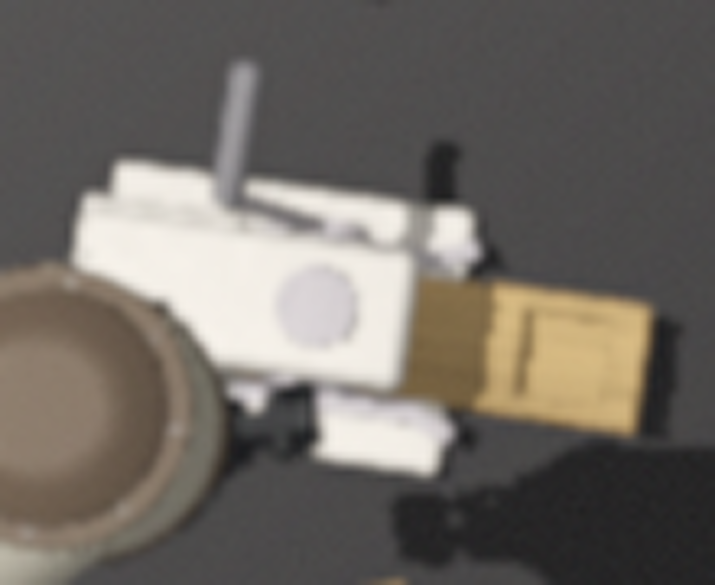

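The bar's end corners at (652,302) and (637,434) match the original home position, and the square cup is outside at (570,355). It is home, and the handle is up at (235,130). Next I lower the lever.

{"fn": "step_arm", "kwargs": {
  "motion": [
    {"dr": [0, 0, 0.8], "slide": [45, 16, 0], "jaw": 50},
    {"dr": [0, 0, 1.6], "slide": [90, 31, 0], "jaw": 50},
    {"dr": [0, 0, 2.13], "slide": [137, 47, 0], "jaw": 50},
    {"dr": [0, 0, 2.13], "slide": [137, 47, 0], "jaw": 50},
    {"dr": [0, 0, 2.13], "slide": [137, 47, 0], "jaw": 50},
    {"dr": [0, 0, 2.13], "slide": [137, 47, 0], "jaw": 50},
    {"dr": [0, 0, 2.13], "slide": [137, 47, 0], "jaw": 50},
    {"dr": [0, 0, 2.13], "slide": [137, 47, 0], "jaw": 50}
  ]
}}

```text
clock: 22.45
position: [610.2, 94.3, 234.9]
ee_rot: [0.997, -0.082, 0.0, -0.0]
contact_force: [0.5, -0.4, -1.7]
gripper_width: 50.1
grasp_force: 0.0
```

```bash
python3 - <<'E'
from h import *
plan([610.8,97.2,149],np.degrees(YAW)-180)
s=arm.read_state();im=optics.get_image("wrist");cv2.imwrite("pics/w6.png",im)
print(proj("wrist",[610.8,97.2,168],s))
E
```

```text
slide [ 0.1 -2.9 85.9] dr [-0.004 -0.005  0.034] j [ 24.  21.  -0.  -0. -68.  57.] t 22.45 at [610.2  94.3 234.9]
[281.51889401 223.18397726]
```

View pics/w6.png

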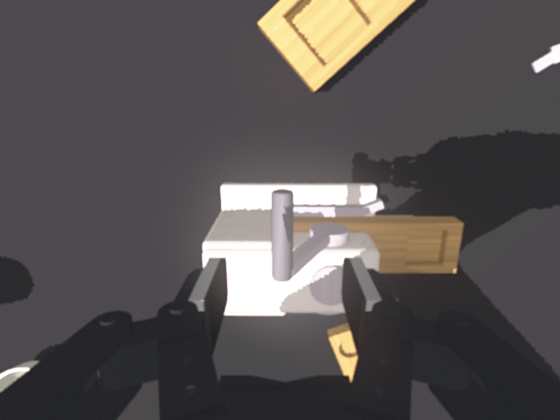

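Handle seen at (282,235), centred between the fingers. I grasp it and swing it down.

{"fn": "step_arm", "kwargs": {
  "motion": [
    {"dr": [0, 0, 0], "slide": [0, -3, 45], "jaw": 50},
    {"dr": [0, 0, 0], "slide": [0, -3, 75], "jaw": 50},
    {"dr": [0, 0, 0], "slide": [0, -3, 86], "jaw": 50},
    {"dr": [0, 0, 0], "slide": [0, -3, 86], "jaw": 8},
    {"dr": [0, 0, 0], "slide": [0, -3, 86], "jaw": 8},
    {"dr": [0, 0, 0], "slide": [0, -3, 86], "jaw": 8},
    {"dr": [0, 0, 0], "slide": [0, -3, 86], "jaw": 8},
    {"dr": [0, 0, 0], "slide": [0, -3, 86], "jaw": 8}
  ]
}}

```text
clock: 23.5
position: [612.1, 97.3, 149.9]
ee_rot: [0.997, -0.082, 0.002, -0.001]
contact_force: [0.5, 0.7, 5.6]
gripper_width: 12.2
grasp_force: 58.9
```

{"fn": "step_arm", "kwargs": {
  "motion": [
    {"dr": [0, 0, 0], "slide": [0, -9.5, 6], "jaw": 8},
    {"dr": [0, 0, 0], "slide": [0, -18.5, 13.5], "jaw": 8},
    {"dr": [0, 0, 0], "slide": [0, -26, 22], "jaw": 8},
    {"dr": [0, 0, 0], "slide": [0, -32.5, 31.5], "jaw": 8},
    {"dr": [0, 0, 0], "slide": [0, -37.5, 42], "jaw": 8},
    {"dr": [0, 0, 0], "slide": [0, -41.5, 52.5], "jaw": 8},
    {"dr": [0, 0, 0], "slide": [0, -43.5, 63.5], "jaw": 8},
    {"dr": [0, 0, 0], "slide": [0, -44, 74], "jaw": 8}
  ]
}}

```text
clock: 24.5
position: [619.1, 140.2, 74.0]
ee_rot: [0.997, -0.082, 0.001, 0.0]
contact_force: [2.9, -4.7, 1.0]
gripper_width: 11.9
grasp_force: 69.1
```

{"fn": "step_arm", "kwargs": {
  "motion": [
    {"dr": [0, 0, 0], "slide": [0, 0, 1], "jaw": 8},
    {"dr": [0, 0, 0], "slide": [0, 0, 2], "jaw": 8},
    {"dr": [0, 0, 0], "slide": [0, 0, 2.5], "jaw": 8},
    {"dr": [0, 0, 0], "slide": [0, 0, 2.5], "jaw": 8},
    {"dr": [0, 0, 0], "slide": [0, 0, 2.5], "jaw": 8},
    {"dr": [0, 0, 0], "slide": [0, 0, 2.5], "jaw": 8},
    {"dr": [0, 0, 0], "slide": [0, 0, 2.5], "jaw": 8},
    {"dr": [0, 0, 0], "slide": [0, 0, 2.5], "jaw": 8}
  ]
}}

```text
clock: 25.5
position: [619.2, 140.3, 71.4]
ee_rot: [0.997, -0.082, 0.001, -0.0]
contact_force: [3.7, -3.2, 1.6]
gripper_width: 12.0
grasp_force: 69.3
```

{"fn": "step_arm", "kwargs": {
  "motion": [
    {"dr": [0, 0, 0], "slide": [0, 0, 1], "jaw": 8},
    {"dr": [0, 0, 0], "slide": [0, 0, 2], "jaw": 8},
    {"dr": [0, 0, 0], "slide": [0, 0, 3], "jaw": 8},
    {"dr": [0, 0, 0], "slide": [0, 0, 4], "jaw": 8},
    {"dr": [0, 0, 0], "slide": [0, 0, 4], "jaw": 8},
    {"dr": [0, 0, 0], "slide": [0, 0, 4], "jaw": 8},
    {"dr": [0, 0, 0], "slide": [0, 0, 4], "jaw": 8},
    {"dr": [0, 0, 0], "slide": [0, 0, 4], "jaw": 8}
  ]
}}

```text
clock: 26.5
position: [619.2, 140.3, 68.8]
ee_rot: [0.997, -0.082, 0.001, 0.0]
contact_force: [2.0, -4.3, 6.8]
gripper_width: 11.8
grasp_force: 69.8
```

{"fn": "step_arm", "kwargs": {
  "motion": [
    {"dr": [0, 0, 0], "slide": [0, 0, 2], "jaw": 8},
    {"dr": [0, 0, 0], "slide": [0, 0, 3], "jaw": 8},
    {"dr": [0, 0, 0], "slide": [0, 0, 0], "jaw": 45},
    {"dr": [0, 0, 0], "slide": [0, 0, 0], "jaw": 45},
    {"dr": [0, 0, 0], "slide": [0, 0, -40], "jaw": 45},
    {"dr": [0, 0, 0], "slide": [0, 0, -90], "jaw": 45},
    {"dr": [0, 0, 0], "slide": [0, 0, -150], "jaw": 45},
    {"dr": [0, 0, 0], "slide": [0, 0, -160], "jaw": 45}
  ]
}}

```text
clock: 27.5
position: [620.0, 141.6, 232.1]
ee_rot: [0.997, -0.082, 0.004, -0.002]
contact_force: [0.3, -0.6, -0.5]
gripper_width: 45.2
grasp_force: 0.0
```

```bash
python3 - <<'E'
from h import *
a=cv2.imread("pics/scene0.png")
im=cv2.resize(optics.get_image("scene"),(784,588))
f=lambda i:cv2.resize(i[210:340,330:480],None,fx=2.6,fy=2.6,interpolation=cv2.INTER_CUBIC)
cv2.imwrite("pics/cmp.png",np.hstack([f(a),f(im)]))
E
```

```text
(no output)
```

View pics/cmp.png

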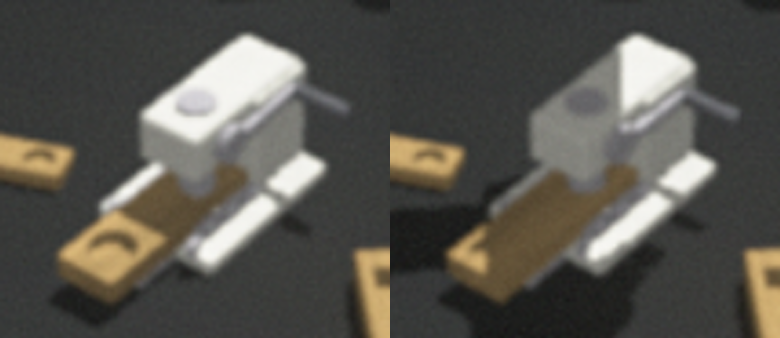

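Compared with the start, the bar sits identically, and the handle end is slightly lower (347,115 against 347,108), so the lever is fully down. The gripper is clear of everything.

```bash
python3 -c "
from h import *
print(arm.job_done())"
```

```text
the job is handed in; nothing more can be done
None
```

I handed the job in at about 27.5 s: the bar is turned end for end and home with the round cup under the tamper, the lever is down, the gripper is clear, and the mug, jar, bowl and knife were not touched; the final pictures agree, but no verdict came back.

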